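# Roll the slide's thumbwheel to bring the carrier plate to the light box gate

## Task

Bring the steel carrier plate up to the flatness light box by rolling the black thumbwheel in the blue block with a fingertip on its exposed rim, until the red pointer on the plate stands between the two yellow tabs of the light box, then let go. Do not push the plate itself, do not turn the white levelling wheel in the grey block, and leave the cracked glass optical flat where it lies.

Things in the scene. Friction and masses are not known exactly. Their poses are not given: they have to be found in the camera images.
- drive_block: Blue block, 52 mm in x, 100 in y, 54 high, fixed on the robot's side of the slide; origin at the centre of its underside, z up, axes parallel to the slide's. The black drive thumbwheel stands out of a slot in its top: crest 66 mm above the origin, at x = y = 0. It has either of two places 160 mm apart; a grey block of the same shape with a white wheel has the other.
- drive_wheel (a joint): Angle in rad of the black ribbed wheel (radius 30 mm, 14 mm wide, axle along the block's x; top 12 mm bare). Grows as the crest is dragged to the block's +y; the plate moves the same way, 60 mm per rad (2 mm per mm of rim). About 1 N at the rim turns it; it stays put. Turns both ways by friction under a finger pressed on lightly (3 to 10 N); a stroke's first 2 or 3 mm may slip. The axle does not yield.
- carrier: Flat steel carrier plate, 90 mm in x, 120 in y, top 40 mm above the bench, on a slide behind the blocks; moves along its y axis only, +y leads to the gate, 50 to 120 mm to go. Origin on its centre line 24 mm above the bench. It carries a grey valve plate and a red upright pointer, 5 mm wide, at x = +38 mm, y = 0, its tip 70 mm above the bench.
- light_box: White light box with amber glowing faces, 120 mm in x, 180 in y, 50 high, fixed on the far side of the slide; origin at the centre of its underside, axes parallel to the slide's. On its near edge (x = -55 mm) stand two yellow tabs, 12 mm wide, 22 high, centred at y = -22 and +22 mm, leaving a 32 mm gap centred on y = 0.
- level_wheel (a joint): Angle in rad of the white levelling wheel in the grey block; 0 at the start. To be left alone.
- optical_flat: Cracked round glass optical flat, 64 mm across, 16 mm thick, loose on the bench to the robot's left of the slide; origin at the centre of its underside.
Things that resemble listed ones, but are neither listed nor needed, are in the scene too. Of the things that look like the drive_block, the smallest one is meant.

How it is judged:
By the outcome, as a careful person would: the job done as asked, in the order asked, and still so for the second after the job is handed in, with the robot touching nothing.
It also fails if it takes over 32 s, if anything falls off the work surface, if the arm or the gripper's body presses on something with over 40 N, if the wrist force passes 120 N, or if a joint passes its speed limit or range.

## Robot

A 6-joint arm with a two-finger parallel gripper is mounted at the origin on the work surface. World frame = base frame: x ahead of the robot, y to its left, z up, the work surface at z = 0. Lengths are in m, angles in degrees, forces in N, time in s.
With the tool pointing down it reaches from about 0.4 to 0.825 m from the base axis. Payload 7 kg.
Tool frame: the origin (TCP) lies midway between the tips of the shut fingers; the grasp point (between the pads) lies 19 mm behind it; z points along the fingers, y is the line along which they close (so a half turn about z gives the same grasp; the last joint's range is limited). The gripper opens to 88 mm and grips with 3 to 60 N. Pads are 19 mm wide; open, the fingers measure 130 mm over their backs; the gripper's body (78 mm by 193 mm) begins 47 mm behind the grasp point.
Start: joints at [-55.113, 20.546, 0.682, 0, -70.136, -16.507], TCP at [0.213, -0.641, 0.227] pointing down, gripper open.
Joint ranges: [-176.03, 176.03], [-82.01, 121.73], [-58.28, 71.71], [-173.87, 95.51], [-174.79, -0.11], [-173.66, 173.66]. Speed limits (degrees/s): [136.94, 136.94, 172.46, 180, 180, 180].

## Interface

Orientations are given as [roll, pitch, yaw] about the fixed x, y, z axes, in that order (R = Rz(yaw) Ry(pitch) Rx(roll)).
In Python, from plant import ctrl gives the robot as it stands.
- The arm moves only by the tool arm_command, never from a script. Its argument "steps" is a list of rows, each an object with "translation": the shift along the tool's x, y, z in mm, a list of three; "rotation": the turn, a rotation vector about the tool's x, y, z in units of 5 degrees (1.0 is 5 degrees), a list of three; "claw": the finger opening in mm, from 0 to 87.6. In form: [{"translation": [x, y, z], "rotation": [rx, ry, rz], "claw": claw}, ...]. A call has 1 to 5 rows; each row is the pose to reach, as a shift and turn from the pose commanded when the call began, along the tool's axes at that moment; what a row does not reach only later rows make up. A row lasts 1/10 s, in which the tool goes at most 50 mm and 8.59 degrees, less where a joint would pass 70% of its speed; a pose out of reach is approached as far as the arm can. A call with a gripper value outside its range is refused whole. The fingers move at their own pace and stop on an object; the grip force is fixed at half the most. Time passes only in rows, so rows that repeat a pose let the fingers close. It gives the time, the measured TCP pose, the force, the opening and the grip force at its end, in the units of the state.
- ctrl.get_obs(): the state, without advancing time (a new reading comes with each control period).
- ctrl.snapshot(name): name is "scene" or "top"; returns (picture, depth): 420x560x3 uint8, red, green, blue; 420x560 float32, m along the optical axis (not along the pixel's ray), 0 where there is no reading.
- ctrl.calibration(name): a dict with "vertical_fov" (degrees; the focal length in pixels is half the picture's height over the tangent of half this angle, whatever the lens; pixels are square), "cx", "cy" (the principal point, pixels), "k1" (the pictures are not rectified: a ray, as slopes to the right and down, at radius r is drawn at 1 + k1 r^2 times it, then the intrinsics apply), "rvec" (rotation vector, rad) and "tvec" (3), from world to camera coordinates, as OpenCV has them. Camera axes: x right, y down, z forward; pixel columns grow to the right and rows downward; lengths in m; the calibration is good to about 2 mm. A picture is of the moment at which its call begins. calibration takes no time and is no camera call.
- ctrl.close_job(): hands the job in; it is judged then, once.
The state is a dict: "clock": time; "joint_pos": joint angles; "qvel": joint speeds; "tau": joint torques, N m; "tool_pos": TCP position; "orientation": TCP orientation; "force": force on the tool from outside, world axes, zero at the start; "moment": the same for the moment, N m; "opening": finger opening in m; "gripper_force": force on a finger pad.
Only numpy, scipy, OpenCV 4.12 (cv2) and the standard library are available. Lean on these libraries where they do the work, as an engineer would, in place of code of your own. Each camera call takes 0.05 s, during which the arm holds its last target. There are 200 camera calls.

## Working session

There is one attempt and no reset: what is moved stays moved. The work goes in short steps, Python scripts to look and compute and a tool call to move; the robot and the scene stay as the last step left them, time stands still between calls to the robot, and variables do not carry over. Pictures are saved under pics/ and viewed, at most 10 in all, crops included, and the job is handed in when it is done.

Besides the shell and the picture viewer there is one more tool, called after ">>>" in YAML: its name, and indented under it one key for each argument. arm_command: Moves the arm, as the interface text tells. Its arguments: {"type":"object","properties":{"steps":{"type":"array"}},"required":["steps"]}

```bash
mkdir -p pics; cat > h.py <<'E'
import numpy as np, cv2
from plant import ctrl
def cal(n):
    c=ctrl.calibration(n); f=210/np.tan(np.radians(c["vertical_fov"])/2)
    R=cv2.Rodrigues(np.array(c["rvec"],float))[0]; return c,f,R,np.array(c["tvec"],float)
def slopes(n,uv):
    c,f,R,t=cal(n); uv=np.atleast_2d(uv).astype(float)
    K=np.array([[f,0,c["cx"]],[0,f,c["cy"]],[0,0,1]])
    return cv2.undistortPoints(uv[:,None],K,np.array([c["k1"],0,0,0.]))[:,0]
def onplane(n,uv,z):
    c,f,R,t=cal(n); s=slopes(n,uv); d=np.c_[s,np.ones(len(s))]@R; o=-R.T@t
    return o+d*((z-o[2])/d[:,2])[:,None]
def bydepth(n,uv,dep):
    c,f,R,t=cal(n); s=slopes(n,uv); uv=np.atleast_2d(uv).astype(int)
    return (np.c_[s,np.ones(len(s))]*dep[uv[:,1],uv[:,0]][:,None]-t)@R
E
python3 - <<'E'
from h import *
for n in("scene","top"):
    p,d=ctrl.snapshot(n); cv2.imwrite(f"pics/{n}0.png",p[...,::-1]); np.savez(f"{n}0.npz",p=p,d=d)
    c,f,R,t=cal(n); print(n,f,c["k1"],-R.T@t)
print(ctrl.get_obs())
E
```

```text
scene 472.2851188093601 -0.05586649748034067 [ 1.03076296 -0.32181897  0.83141433]
top 393.4164892467761 0.03657942694944173 [0.45698417 0.1576262  0.91484182]
{'clock': 0.1, 'joint_pos': array([-5.51117663e+01,  2.05882050e+01,  6.37571569e-01, -1.83417612e-02,
       -7.01350181e+01, -1.65057242e+01]), 'qvel': array([-0.00229413, -0.07420786,  0.03849206, -0.0502926 ,  0.02934572,
       -0.0526351 ]), 'tau': array([-1.48158804e-03, -5.84162915e+01,  2.93754637e+01,  7.01547280e+00,
        1.02365695e-02, -5.48153241e-05]), 'tool_pos': array([ 0.21268861, -0.64014435,  0.22569358]), 'orientation': array([ 1.79912979e+02, -7.80426609e-03, -1.61623730e+02]), 'force': array([0.06897749, 0.05988642, 0.19823202]), 'moment': array([ 0.00056052, -0.02099191, -0.03894298]), 'gripper_force': 0.0, 'opening': 0.0878116758969107}
```

View pics/scene0.png

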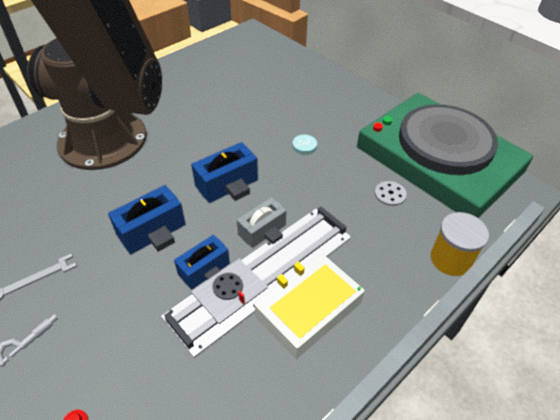

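View pics/top0.png

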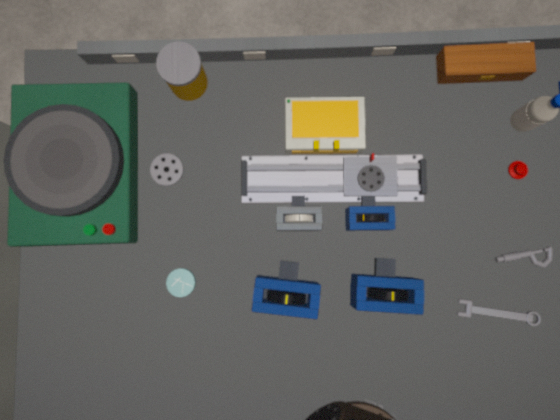

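Top view: the blue blocks are at (371,218), (390,294) and (286,298). The smallest is (371,218), beside the slide and next to the grey block at (299,218), so that is the target. The red pointer is at (371,157), the yellow tabs at (316,146) and (337,146), and the glass at (180,283).

```bash
cat > m.py <<'E'
from h import *
def mask(p,lo,hi,box):
    h=cv2.cvtColor(p,cv2.COLOR_RGB2HSV); m=cv2.inRange(h,lo,hi); k=np.zeros_like(m); x0,y0,x1,y1=box; k[y0:y1,x0:x1]=255; return m&k
E
python3 - <<'E'
from m import *
z=np.load("top0.npz"); p,d=z["p"],z["d"]
m=mask(p,(100,100,40),(125,255,255),(200,190,450,340))
for c in cv2.findContours(m,0,2)[0]:
    if cv2.contourArea(c)<300: continue
    b=cv2.boxPoints(cv2.minAreaRect(c)); w=onplane("top",b,.054)
    print("blue",w.mean(0)[:2],np.linalg.norm(w[1]-w[0]),np.linalg.norm(w[2]-w[1]),w[:,:2].round(3).tolist())
m=mask(p,(20,150,120),(34,255,255),(310,138,345,153)); m2=mask(p,(20,150,120),(34,255,255),(360,210,380,226))
mr=mask(p,(0,150,80),(6,255,255),(355,145,385,170))
for nm,mm in(("tab",m),("mark",m2),("red",mr)):
    for c in cv2.findContours(mm,0,2)[0]:
        x,y,w,h=cv2.boundingRect(c); u=[x+(w-1)/2,y+(h-1)/2]; print(nm,x,y,w,h,bydepth("top",u,d).round(4))
# wheel depth along block centreline
for u in range(352,392,4): print(u,bydepth("top",[u,218],d).round(4)[0])
# slide direction: near edge of white rail
for u in ([250,198],[415,198]): print("slide",bydepth("top",u,d).round(4))
cv2.imwrite("pics/crop.png",cv2.resize(p[130:240,230:430,::-1],None,fx=4,fy=4,interpolation=2))
E
```

```text
blue [0.35265294 0.14280338] 0.0769835755017585 0.14358235319214702 [[0.325, 0.219], [0.401, 0.208], [0.38, 0.066], [0.304, 0.078]]
blue [ 0.35347506 -0.07403241] 0.0762778282428183 0.15711305305089623 [[0.322, 0.008], [0.398, -0.0], [0.384, -0.157], [0.309, -0.147]]
blue [ 0.51853396 -0.04615275] 0.10478676031275115 0.05043138495817602 [[0.545, 0.005], [0.542, -0.1], [0.492, -0.097], [0.495, 0.007]]
tab 344 151 1 1 [[ 0.6749 -0.0009  0.0271]]
tab 310 151 4 2 [[0.6737 0.0744 0.0371]]
tab 314 141 20 12 [[0.6813 0.0483 0.0489]]
tab 334 140 9 13 [[0.6751 0.0198 0.0732]]
mark 363 215 1 5 [[ 0.5196 -0.0299  0.0591]]
red 371 154 3 6 [[ 0.6501 -0.0534  0.0702]]
352 [ 0.5185 -0.0067  0.0552]
356 [ 0.5199 -0.0202  0.0318]
360 [ 0.5182 -0.0249  0.0517]
364 [ 0.5175 -0.0322  0.058 ]
368 [ 0.5168 -0.0395  0.0642]
372 [ 0.5164 -0.0477  0.0656]
376 [ 0.5163 -0.0567  0.0641]
380 [ 0.5161 -0.0656  0.0629]
384 [ 0.5171 -0.0793  0.0441]
388 [ 0.5165 -0.0865  0.0497]
slide [[0.574  0.2177 0.0191]]
slide [[ 0.5629 -0.1602  0.0151]]
```

View pics/crop.png

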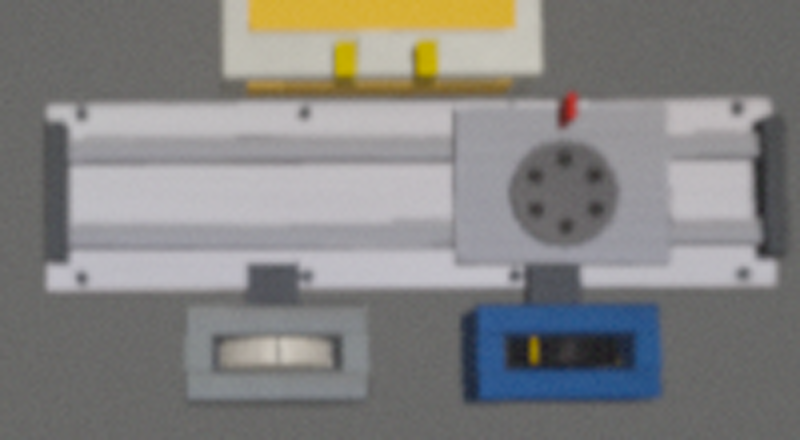

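The crop confirms it: the small blue block with the black wheel, joined to the slide at crop (580,350), with the pointer at crop (570,97) and the tabs at crop (345,45) and (427,45).

```bash
python3 - <<'E'
from m import *
r=onplane("top",[[241.75,202.5],[423.75,201.75],[241.75,155.8],[422.5,154.3]],.008); print(r.round(4))
v=r[0]-r[1]; v2=r[2]-r[3]; yaw=np.degrees([np.arctan2(-q[0],q[1]) for q in(v,v2)]); print("slide yaw",yaw)
a=np.radians(yaw.mean()); Y=np.array([-np.sin(a),np.cos(a),0])
t=onplane("top",[[316.25,141.2],[336.75,141.2]],.072); q=onplane("top",[[372.7,153.8]],.070); g=t.mean(0)
print(t.round(4),q.round(4),"to go mm",(g-q[0])@Y*1e3)
b=onplane("top",[[349,206.5],[394.8,206.3],[394.8,230],[349.2,230]],.054); print("block",b.round(4),b.mean(0))
o=ctrl.get_obs(); Rt=cv2.Rodrigues(np.zeros(3))[0]
from scipy.spatial.transform import Rotation as Ro
R=Ro.from_euler("xyz",o["orientation"],degrees=True).as_matrix()
tgt=np.r_[b.mean(0)[:2],.090]; print("shift tool mm",R.T@(tgt-o["tool_pos"])*1e3,"R",R.round(3).tolist())
E
```

```text
[[ 0.5655  0.2378  0.008 ]
 [ 0.5544 -0.1821  0.008 ]
 [ 0.6756  0.2354  0.008 ]
 [ 0.6656 -0.186   0.008 ]]
slide yaw [-1.5129548  -1.36231894]
[[0.6876 0.0666 0.072 ]
 [0.6861 0.0219 0.072 ]] [[ 0.6561 -0.0552  0.07  ]] to go mm 100.21898014790114
block [[ 5.440e-01 -1.600e-03  5.400e-02]
 [ 5.414e-01 -1.015e-01  5.400e-02]
 [ 4.896e-01 -9.860e-02  5.400e-02]
 [ 4.925e-01  4.000e-04  5.400e-02]] [ 0.51687587 -0.05032452  0.054     ]
shift tool mm [-474.63846471  463.63955901  136.33326342] R [[-0.949, -0.315, -0.001], [-0.315, 0.949, 0.001], [0.0, 0.002, -1.0]]
```

>>> arm_command:
  steps:
    - {"translation":[-36,34,0],"rotation":[0,0,1],"claw":0}
    - {"translation":[-72,68,0],"rotation":[0,0,2],"claw":0}
    - {"translation":[-106,102,0],"rotation":[0,0,3],"claw":0}
    - {"translation":[-141,136,0],"rotation":[0,0,3.97],"claw":0}
    - {"translation":[-176,170,0],"rotation":[0,0,3.97],"claw":0}

```text
clock: 0.6
tool_pos: [0.3265, -0.4219, 0.2262]
orientation: [180.0, -0.0, 178.3]
force: [1.5, 0.2, 0.9]
opening: 0.0528
gripper_force: 0.0
```

```bash
cat > w.py <<'E'
from m import *
from scipy.spatial.transform import Rotation as Ro
import sys
o=ctrl.get_obs(); R=Ro.from_euler("xyz",o["orientation"],degrees=True).as_matrix()
tgt=np.array([float(a) for a in sys.argv[1:4]])
print(o["clock"],o["tool_pos"].round(4),o["orientation"].round(2),o["force"].round(2)); print("shift",(R.T@(tgt-o["tool_pos"])*1e3).round(1))
E
python3 w.py .517 -.060 .1
```

```text
0.6 [ 0.3265 -0.4219  0.2262] [ 1.7998e+02 -2.0000e-02  1.7834e+02] [1.46 0.15 0.92]
shift [-180.   367.2  126.3]
```

>>> arm_command:
  steps:
    - {"translation":[-20,40,0],"rotation":[0,0,0],"claw":0}
    - {"translation":[-40,80,0],"rotation":[0,0,0],"claw":0}
    - {"translation":[-60,120,0],"rotation":[0,0,0],"claw":0}
    - {"translation":[-80,160,0],"rotation":[0,0,0],"claw":0}
    - {"translation":[-100,200,0],"rotation":[0,0,0],"claw":0}

```text
clock: 1.1
tool_pos: [0.4316, -0.2245, 0.2265]
orientation: [180.0, 0.0, 178.5]
force: [0.7, -0.8, 0.7]
opening: 0.013
gripper_force: 0.0
```

>>> arm_command:
  steps:
    - {"translation":[-18,38,10],"rotation":[0,0,0],"claw":0}
    - {"translation":[-36,76,30],"rotation":[0,0,0],"claw":0}
    - {"translation":[-54,110,60],"rotation":[0,0,0],"claw":0}
    - {"translation":[-68,142,90],"rotation":[0,0,0],"claw":0}
    - {"translation":[-68,142,115],"rotation":[0,0,0],"claw":0}

```text
clock: 1.6
tool_pos: [0.5042, -0.0832, 0.11]
orientation: [180.0, 0.0, 178.7]
force: [-0.4, -0.2, -0.7]
opening: 0.0005
gripper_force: 0.0
```

```bash
python3 w.py .517 -.060 .1; python3 - <<'E'
from m import *
p,d=ctrl.snapshot("scene"); np.savez("s1.npz",p=p,d=d)
cv2.imwrite("pics/s1.png",cv2.resize(p[180:360,120:360,::-1],None,fx=3.3,fy=3.3,interpolation=2))
E
python3 w.py .517 -.060 .1
```

```text
1.6 [ 0.5042 -0.0832  0.11  ] [179.99   0.   178.71] [-0.39 -0.25 -0.73]
shift [-12.2  23.5  10. ]
1.65 [ 0.5008 -0.0844  0.1061] [-179.99   -0.37  178.63] [-2.31  0.37 -4.32]
shift [-15.6  24.8   6. ]
```

View pics/s1.png

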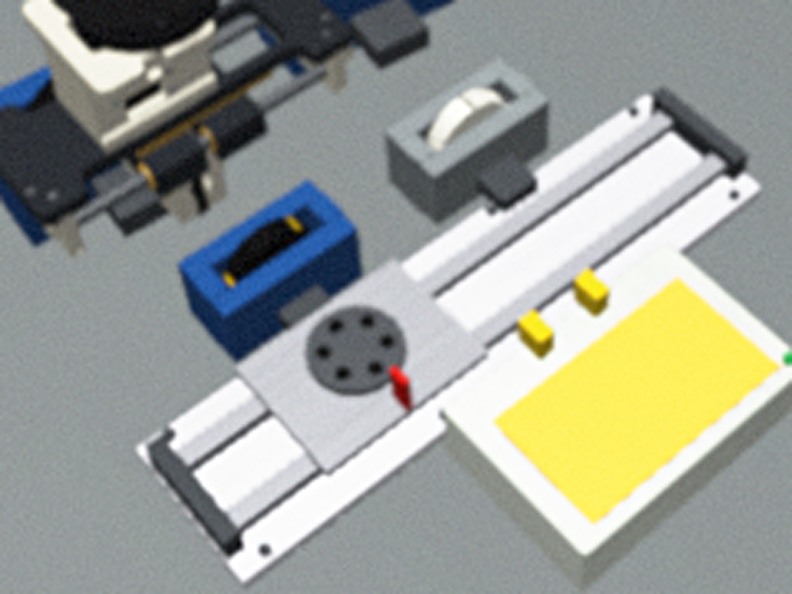

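The view shows the closed fingertips at crop (195,210), just on the robot side of the blue block, with the wheel clear at (265,245). I'll move over the wheel and then down.

>>> arm_command:
  steps:
    - {"translation":[-8,15,3],"rotation":[0,0,0],"claw":0}
    - {"translation":[-14,24,10],"rotation":[0,0,0],"claw":0}
    - {"translation":[-14,24,20],"rotation":[0,0,0],"claw":0}
    - {"translation":[-14,24,25],"rotation":[0,0,0],"claw":0}
    - {"translation":[-14,24,25],"rotation":[0,0,0],"claw":0}

```text
clock: 2.15
tool_pos: [0.5168, -0.063, 0.086]
orientation: [-180.0, -0.1, 178.5]
force: [-0.2, -0.6, 0.7]
opening: 0.0009
gripper_force: 0.0
```

```bash
python3 w.py .517 -.060 .066
```

```text
2.15 [ 0.5168 -0.063   0.086 ] [-1.7999e+02 -7.0000e-02  1.7849e+02] [-0.2  -0.62  0.74]
shift [-0.1  3.  20. ]
```

>>> arm_command:
  steps:
    - {"translation":[0,2,10],"rotation":[0,0,0],"claw":0}
    - {"translation":[0,2,16],"rotation":[0,0,0],"claw":0}
    - {"translation":[0,2,18],"rotation":[0,0,0],"claw":0}
    - {"translation":[0,2,19],"rotation":[0,0,0],"claw":0}
    - {"translation":[0,2,19],"rotation":[0,0,0],"claw":0}

```text
clock: 2.65
tool_pos: [0.5176, -0.0606, 0.0675]
orientation: [-180.0, -0.0, 178.5]
force: [-0.3, 0.4, -0.3]
opening: 0.0004
gripper_force: 0.0
```

>>> arm_command:
  steps:
    - {"translation":[0,0,0.5],"rotation":[0,0,0],"claw":0}
    - {"translation":[0,0,1],"rotation":[0,0,0],"claw":0}

```text
clock: 2.85
tool_pos: [0.5178, -0.0605, 0.0668]
orientation: [180.0, 0.0, 178.5]
force: [-0.1, 0.7, -0.3]
opening: 0.0005
gripper_force: 0.0
```

>>> arm_command:
  steps:
    - {"translation":[0,0,0.5],"rotation":[0,0,0],"claw":0}
    - {"translation":[0,0,1],"rotation":[0,0,0],"claw":0}

```text
clock: 3.05
tool_pos: [0.5179, -0.0605, 0.0658]
orientation: [180.0, 0.0, 178.5]
force: [-0.8, 0.8, 2.1]
opening: 0.0001
gripper_force: 1.5
```

>>> arm_command:
  steps:
    - {"translation":[0,0,0.4],"rotation":[0,0,0],"claw":0}
    - {"translation":[0,0,0.8],"rotation":[0,0,0],"claw":0}

```text
clock: 3.25
tool_pos: [0.518, -0.0605, 0.0652]
orientation: [-180.0, 0.0, 178.5]
force: [-1.7, 0.6, 8.6]
opening: 0.0002
gripper_force: 3.8
```

>>> arm_command:
  steps:
    - {"translation":[0,2,0.1],"rotation":[0,0,0],"claw":0}
    - {"translation":[0,4,0.1],"rotation":[0,0,0],"claw":0}

```text
clock: 3.45
tool_pos: [0.5181, -0.057, 0.0656]
orientation: [-180.0, 0.0, 178.6]
force: [-2.5, -2.4, 10.9]
opening: 0.0006
gripper_force: 6.2
```

>>> arm_command:
  steps:
    - {"translation":[0,2,0],"rotation":[0,0,0],"claw":0}
    - {"translation":[0,4,0],"rotation":[0,0,0],"claw":0}

```text
clock: 3.65
tool_pos: [0.5183, -0.053, 0.0659]
orientation: [-180.0, 0.1, 178.6]
force: [-3.1, -2.1, 14.1]
opening: 0.0007
gripper_force: 7.2
```

>>> arm_command:
  steps:
    - {"translation":[0,2,-0.6],"rotation":[0,0,0],"claw":0}
    - {"translation":[0,4,-0.7],"rotation":[0,0,0],"claw":0}
    - {"translation":[0,6,-0.7],"rotation":[0,0,0],"claw":0}

```text
clock: 3.95
tool_pos: [0.5184, -0.0467, 0.0661]
orientation: [-180.0, 0.1, 178.6]
force: [-1.7, -0.7, 8.6]
opening: 0.0006
gripper_force: 3.8
```

>>> arm_command:
  steps:
    - {"translation":[0,2,0],"rotation":[0,0,0],"claw":0}
    - {"translation":[0,4,0.2],"rotation":[0,0,0],"claw":0}

```text
clock: 4.15
tool_pos: [0.5185, -0.0426, 0.0659]
orientation: [-180.0, 0.1, 178.5]
force: [-1.8, -0.4, 7.6]
opening: 0.0005
gripper_force: 3.6
```

```bash
cat > t.py <<'E'
from m import *
import sys
p,d=ctrl.snapshot("scene"); np.savez("s.npz",p=p)
def cen(lo,hi,box,n):
    m=mask(p,lo,hi,box); _,_,st,ce=cv2.connectedComponentsWithStats(m); i=np.argsort(-st[1:,4])[:n]+1; return st[i],ce[i]
st,ce=cen((0,150,70),(7,255,255),(180,220,360,340),1)
a=np.radians(-1.44); Y=np.array([-np.sin(a),np.cos(a),0])
x,y,w,h,_=st[0]
# pointer top edge centre
m=mask(p,(0,150,70),(7,255,255),(180,220,360,340))[y:y+3]; q=[x*0+np.nonzero(m)[1].mean(),y]
s2,c2=cen((22,170,120),(32,255,255),(270,255,310,290),2)
T=[[bx+bw/2-.5,by] for bx,by,bw,bh,_ in s2]
Q=onplane("scene",[q],.07)[0]; G=onplane("scene",T,.072)
print("ptr",q,Q.round(4),"tabs",s2.tolist(),G.round(4).tolist(),"to go",((G.mean(0)-Q)@Y*1e3).round(1))
print("clock",ctrl.get_obs()["clock"])
E
python3 t.py
```

```text
ptr [np.float64(254.66666666666666), np.int32(280)] [ 0.6472 -0.0158  0.07  ] tabs [[294, 262, 10, 13, 76], [278, 275, 9, 13, 73]] [[0.6748, 0.0735, 0.072], [0.6749, 0.0291, 0.072]] to go 67.8
clock 4.2
```

>>> arm_command:
  steps:
    - {"translation":[0,2,0.2],"rotation":[0,0,0],"claw":0}
    - {"translation":[0,4,0.5],"rotation":[0,0,0],"claw":0}

```text
clock: 4.4
tool_pos: [0.5186, -0.0386, 0.0653]
orientation: [-180.0, 0.1, 178.5]
force: [-0.6, -0.1, 6.5]
opening: 0.0002
gripper_force: 3.1
```

>>> arm_command:
  steps:
    - {"translation":[0,2,0.5],"rotation":[0,0,0],"claw":0}
    - {"translation":[0,4,1.1],"rotation":[0,0,0],"claw":0}

```text
clock: 4.6
tool_pos: [0.5193, -0.0345, 0.065]
orientation: [-180.0, 0.1, 178.6]
force: [-5.5, 1.4, 22.6]
opening: 0.0007
gripper_force: 11.0
```

```bash
python3 t.py
```

```text
ptr [np.float64(261.0), np.int32(276)] [ 0.6485 -0.001   0.07  ] tabs [[294, 262, 10, 13, 77], [278, 275, 9, 13, 74]] [[0.6748, 0.0735, 0.072], [0.6749, 0.0291, 0.072]] to go 53.0
clock 4.65
```

>>> arm_command:
  steps:
    - {"translation":[0,0,-8],"rotation":[0,0,0],"claw":0}
    - {"translation":[0,0,-15],"rotation":[0,0,0],"claw":0}
    - {"translation":[0,-14,-15],"rotation":[0,0,0],"claw":0}
    - {"translation":[0,-27,-15],"rotation":[0,0,0],"claw":0}
    - {"translation":[0,-27,-12],"rotation":[0,0,0],"claw":0}

```text
clock: 5.15
tool_pos: [0.5172, -0.0632, 0.0754]
orientation: [-180.0, -0.0, 178.4]
force: [0.7, -0.8, 0.0]
opening: 0.0009
gripper_force: 0.0
```

```bash
python3 w.py .5175 -.0605 .0655;python3 t.py
```

```text
5.15 [ 0.5172 -0.0632  0.0754] [-1.8000e+02 -1.0000e-02  1.7843e+02] [ 0.65 -0.82  0.  ]
shift [-0.2  2.7  9.9]
ptr [np.float64(261.25), np.int32(276)] [ 0.6489 -0.0007  0.07  ] tabs [[294, 262, 10, 13, 76], [278, 275, 9, 13, 76]] [[0.6748, 0.0735, 0.072], [0.6749, 0.0291, 0.072]] to go 52.6
clock 5.2
```

>>> arm_command:
  steps:
    - {"translation":[0,1,5],"rotation":[0,0,0],"claw":0}
    - {"translation":[0,2,8],"rotation":[0,0,0],"claw":0}
    - {"translation":[0,2,9],"rotation":[0,0,0],"claw":0}
    - {"translation":[0,2,9.4],"rotation":[0,0,0],"claw":0}
    - {"translation":[0,2,9.8],"rotation":[0,0,0],"claw":0}

```text
clock: 5.7
tool_pos: [0.5176, -0.0594, 0.0658]
orientation: [-180.0, -0.0, 178.6]
force: [-0.9, 0.2, 2.0]
opening: 0.0005
gripper_force: 1.4
```

>>> arm_command:
  steps:
    - {"translation":[0,0,0.5],"rotation":[0,0,0],"claw":0}
    - {"translation":[0,2,0.5],"rotation":[0,0,0],"claw":0}
    - {"translation":[0,4,0.5],"rotation":[0,0,0],"claw":0}

```text
clock: 6.0
tool_pos: [0.5177, -0.0558, 0.0659]
orientation: [-180.0, 0.0, 178.5]
force: [-2.2, -2.4, 8.4]
opening: 0.0007
gripper_force: 4.3
```

>>> arm_command:
  steps:
    - {"translation":[0,2,-0.1],"rotation":[0,0,0],"claw":0}
    - {"translation":[0,4,-0.2],"rotation":[0,0,0],"claw":0}
    - {"translation":[0,6,-0.2],"rotation":[0,0,0],"claw":0}

```text
clock: 6.3
tool_pos: [0.5179, -0.0497, 0.0662]
orientation: [-180.0, 0.0, 178.5]
force: [-2.1, -0.8, 7.8]
opening: 0.0002
gripper_force: 4.0
```

```bash
python3 t.py
```

```text
ptr [np.float64(268.7142857142857), np.int32(270)] [0.6483 0.019  0.07  ] tabs [[278, 275, 9, 13, 76], [294, 262, 10, 13, 73]] [[0.6749, 0.0291, 0.072], [0.6748, 0.0735, 0.072]] to go 32.9
clock 6.35
```

>>> arm_command:
  steps:
    - {"translation":[0,2,-0.1],"rotation":[0,0,0],"claw":0}
    - {"translation":[0,4,-0.1],"rotation":[0,0,0],"claw":0}
    - {"translation":[0,6,0],"rotation":[0,0,0],"claw":0}
    - {"translation":[0,8,0.2],"rotation":[0,0,0],"claw":0}

```text
clock: 6.75
tool_pos: [0.5182, -0.0416, 0.0658]
orientation: [-180.0, 0.0, 178.5]
force: [-1.0, -1.0, 6.8]
opening: 0.0003
gripper_force: 2.9
```

>>> arm_command:
  steps:
    - {"translation":[0,2,0.2],"rotation":[0,0,0],"claw":0}
    - {"translation":[0,4,0.5],"rotation":[0,0,0],"claw":0}

```text
clock: 6.95
tool_pos: [0.5185, -0.0375, 0.0653]
orientation: [-180.0, 0.0, 178.5]
force: [-1.1, -1.5, 5.0]
opening: 0.0004
gripper_force: 2.7
```

```bash
python3 t.py
```

```text
ptr [np.float64(277.6666666666667), np.int32(263)] [0.648  0.0429 0.07  ] tabs [[278, 274, 9, 14, 78], [294, 263, 10, 12, 73]] [[0.6733, 0.0307, 0.072], [0.6765, 0.0718, 0.072]] to go 9.0
clock 7.0
```

>>> arm_command:
  steps:
    - {"translation":[0,1.5,0.2],"rotation":[0,0,0],"claw":0}
    - {"translation":[0,3,0.4],"rotation":[0,0,0],"claw":0}
    - {"translation":[0,4,0.5],"rotation":[0,0,0],"claw":0}

```text
clock: 7.3
tool_pos: [0.5188, -0.0334, 0.0653]
orientation: [-180.0, 0.1, 178.6]
force: [-3.5, 0.1, 10.5]
opening: 0.0006
gripper_force: 5.2
```

```bash
python3 t.py
```

```text
ptr [np.float64(280.875), np.int32(261)] [0.6488 0.0507 0.07  ] tabs [[278, 275, 9, 13, 76], [294, 263, 10, 12, 74]] [[0.6749, 0.0291, 0.072], [0.6765, 0.0718, 0.072]] to go 0.4
clock 7.35
```

Near centre by the scene camera. I'll lift off straight up, retreat, and check with the top view.

>>> arm_command:
  steps:
    - {"translation":[0,0,-15],"rotation":[0,0,0],"claw":0}
    - {"translation":[0,0,-50],"rotation":[0,0,0],"claw":0}
    - {"translation":[0,0,-90],"rotation":[0,0,0],"claw":0}
    - {"translation":[20,-30,-110],"rotation":[0,0,0],"claw":0}
    - {"translation":[35,-70,-120],"rotation":[0,0,0],"claw":0}

```text
clock: 7.85
tool_pos: [0.4823, -0.1021, 0.1866]
orientation: [180.0, 0.2, 178.7]
force: [0.8, -1.1, -0.5]
opening: 0.0001
gripper_force: 0.0
```

>>> arm_command:
  steps:
    - {"translation":[10,-40,0],"rotation":[0,0,0],"claw":0}
    - {"translation":[20,-80,0],"rotation":[0,0,0],"claw":0}
    - {"translation":[30,-120,0],"rotation":[0,0,0],"claw":0}
    - {"translation":[30,-130,0],"rotation":[0,0,0],"claw":0}
    - {"translation":[30,-130,0],"rotation":[0,0,0],"claw":0}

```text
clock: 8.35
tool_pos: [0.4479, -0.233, 0.184]
orientation: [180.0, 0.0, 178.4]
force: [-0.2, -0.4, 0.5]
opening: 0.0005
gripper_force: 0.0
```

```bash
python3 t.py; python3 - <<'E'
from m import *
p,d=ctrl.snapshot("top"); cv2.imwrite("pics/t2.png",cv2.resize(p[120:240,230:430,::-1],None,fx=4,fy=4,interpolation=2))
E
```

```text
ptr [np.float64(281.2), np.int32(261)] [0.6492 0.0512 0.07  ] tabs [[278, 275, 9, 13, 79], [294, 263, 10, 12, 73]] [[0.6749, 0.0291, 0.072], [0.6765, 0.0718, 0.072]] to go -0.1
clock 8.4
```

View pics/t2.png

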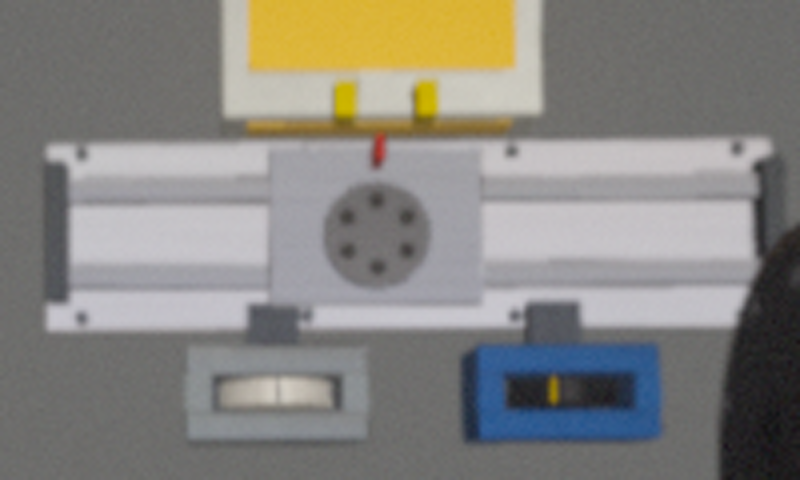

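The top view shows the pointer at crop (380,138), between the tabs at (345,85) and (427,85) and within about 3 mm of mid-gap. The white wheel's mark is unchanged and the arm is clear.

```bash
python3 -c "
from plant import ctrl
print(ctrl.close_job())"
```

```text
the job is handed in; nothing more can be done
None
```

The red pointer stands between the two yellow tabs, within about 3 mm of mid-gap. I rolled the black wheel in two fingertip strokes, moved the arm clear and handed the job in at about 8.5 s. I didn't touch the plate, the white wheel or the glass; contact force briefly reached about 23 N at the end of the first stroke, above the suggested 3–10 N.

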